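# Clamp the stop on the T-slot jig board

### The arm

A 6-joint arm with a two-finger parallel gripper is mounted at the origin on the work surface. World frame = base frame: x ahead of the robot, y to its left, z up, the work surface at z = 0. Lengths are in m, angles in rad, forces in N, time in s.
With the tool pointing down it reaches from about 0.25 to 0.775 m from the base axis. Payload 4 kg.
Tool frame: the origin (TCP) lies midway between the tips of the shut fingers; the grasp point (between the pads) lies 19 mm behind it; z points along the fingers, y is the direction in which the jaws open and shut (so a half turn about z gives the same grasp; the last joint's range is limited). The gripper opens to 94 mm and grips with 3 to 60 N. Pads are 16 mm wide; open, the fingers measure 119 mm over their backs; the gripper's body (75 mm by 177 mm) begins 78 mm behind the grasp point.
Start: joints at [1.195, 0.087, 1.371, -0, 1.684, -0.103], TCP at [0.148, 0.53, 0.172] pointing down, gripper open.
Joint ranges: [-3.1, 3.1], [-0.76, 2.03], [0.27, 2.55], [-1.08, 4.22], [0.17, 2.65], [-2.57, 2.57]. Speed limits (rad/s): [2.79, 2.79, 3.14, 3.14, 3.14, 3.14].

### API

Orientations are given as [roll, pitch, yaw] about the fixed x, y, z axes, in that order (R = Rz(yaw) Ry(pitch) Rx(roll)).
In Python, from bench import robot, cams gives the robot as it stands.
- The arm moves only by the tool step_arm, never from a script. Its argument "plan" is a list that holds one entry, the list of rows, each a list of 5 numbers: the shift along the world's x, y, z in mm, then the turn about the world's z in rad, then the opening in per cent of the stroke, from 0 (shut) to 100 (fully open). In form: [[[tx, ty, tz, turn, fingers], ...]]. A call has 1 to 8 rows; each row is the pose to reach, as a shift and turn from the pose commanded when the call began; what a row does not reach only later rows make up. A row lasts 1/12 s, in which the tool goes at most 41.7 mm and 7.16 degrees, less where a joint would pass 70% of its speed; a pose out of reach is approached as far as the arm can. A call with a gripper value outside its range is refused whole. The fingers move at their own pace and stop on an object; the grip force is fixed at half the most. Time passes only in rows, so rows that repeat a pose let the fingers close. It gives the time, the measured TCP pose, the force and the opening at its end, in the units of the state.
- robot.get_obs(): the state, without advancing time (a new reading comes with each control period).
- cams.snapshot(name): name is "side" or "top" or "wrist"; returns a dict with "frame" (400x640x3 uint8, red, green, blue), "camera_matrix" (3x3 intrinsics, pixels), "origin" and "attitude" of the camera in the world; the wrist camera has in their place "T_tool_cam" (4x4, takes a point from camera to tool coordinates, whose origin is the TCP and whose axes are the flange's). Camera axes: x right, y down, z forward; pixel columns grow to the right and rows downward; lengths in m; the calibration is good to about 2 mm. A picture is of the moment at which its call begins: read the wrist's pose just before it. There is no depth.
- robot.close_job(): hands the job in, once; it reports no verdict.
The state is a dict: "time": time; "joint_positions": joint angles; "qvel": joint speeds; "joint_torque": joint torques, N m; "tool_pos": TCP position; "ee_rot": TCP orientation; "wrist_force": force on the tool from outside, world axes, zero at the start; "wrist_torque": the same for the moment, N m; "width": finger opening in m.
Only numpy, scipy, OpenCV 4.12 (cv2) and the standard library are available. Lean on these libraries where they do the work, as an engineer would, in place of code of your own. Each camera call takes 0.05 s, during which the arm holds its last target. There are 200 camera calls.

### The job

Take the T-bolt with the bar knob from the wooden rack, lower its head lengthwise into the slot of the jig board in front of the stop's fork, and slide it along until its shank bears lightly but definitely (a few newtons) on the end of the fork. Then turn the knob clockwise until the head stands square across the slot, and keep turning it until the stop is clamped snugly, without forcing anything (neither bolt, stop nor board ever takes 80 N). Let go, and leave the stop in its place and everything else as it was.

Things in the scene. Friction and masses are not known exactly. Their poses are not given: they have to be found in the camera images.
- track: Plywood jig board 320 x 130 x 45 mm, fixed, with an aluminium T-slot along its middle. Origin: centre of its underside; x runs along the slot toward the stop, z up. Four steel dowels (10 mm thick, 25 mm high) hold the stop with 1 to 2 mm play from going on along +x or sideways.
- slot_entry (a point): Point on the slot's centre line at the board's top face, 75 mm on the -x side of the board's centre, where the slot is free from above (x = -140 to -15 mm of the board, both ends closed); axes as the board's. Slot mouth 21 mm wide, lips 14.5 mm thick; below them a channel 35.6 mm wide and 10.5 mm high, its floor 25 mm below this point.
- stop: Loose L-shaped stop, 0.3 kg, on the jig board: dark steel foot 10 mm thick, 64 mm wide, its fork open toward the board's -x; wooden upright 48 mm high, near face 70 mm beyond the origin. Fork 13 mm wide between x = -25 and 5 mm, flaring to its tips at x = -42 mm. Origin: at the foot's underside, on the axis of a bolt that is home in the fork; x as the board's x.
- stop_seat (a point): Point on the top face of the stop's foot (10 mm above the jig board's top), on the axis that the bolt has when its shank is home against the end of the fork; axes as the stop's
- bolt: Loose steel T-bolt with nut and bar knob, 0.21 kg, upright in the rack. Origin: centre of the head's underside; x along the head, z up the 10 mm shank. The knob turns stiffly on the shank (0.12 N m), so the bolt turns with it until the head is stopped by the channel's walls; from there the knob screws down.
- bolt_head (a point): Centre of the bolt's head, 4.5 mm above its underside; axes as the bolt's. Head 34 (x) x 17 x 9 mm, two opposite corners cut: under the lips it turns only clockwise seen from above, by 90 to 100 degrees, until its other corners meet the channel's walls. It can rise 1.5 mm in the channel before it meets the lips.
- nut: Threaded nut that carries the bar knob, whose round steel flange (30 mm across, 5 mm thick) presses on the stop's foot. Origin: centre of the flange's underside, 35 to 36 mm above the head's underside at the start: it clears the foot by 0 to 1 mm while the head lies on the channel floor.
- knob_grip (a point): Centre of the black bar knob, 27 mm above the flange's underside: bar 46 (x) x 14 (y) x 22 mm (z). At the start the bar is turned 0 to 35 degrees clockwise from the head. Thread: clockwise tightens, 1.3 mm per rad, 1 to 2.5 rad from the head's stop to first bite, then about 0.5 rad to snug. Torque: 0.12 N m loose, 0.2 to 0.3 N m when snug (20 to 50 N).
- rack: Wooden rack block 190 x 60 x 32 mm fixed on the bench, x along its length, origin at the centre of its underside. The T-bolt stands 8 mm above the bench in the pocket (38 x 26 mm, 24 mm deep) at x = -55 mm, the plain screw in the one at x = 55 mm
- screw: Bystander: plain screw with a round black knob, 84 mm tall, standing in the rack
- washer: Bystander: flat steel washer 28 mm across, 4 mm thick, lying on a corner of the jig board
- sander: Bystander: yellow and black orbital sander, 140 mm tall
- discs: Bystander: pack of white sanding discs with holes, 125 mm across
- offcut: Bystander: brown fibreboard offcut 160 x 100 x 18 mm
- glue: Bystander: white glue bottle 160 mm tall
- square: Bystander: try square with a dark wooden stock
There are look-alikes about, which are no part of the job. Leave any purple or white look-alike of the bolt alone. What is shaped like the stop but red is not meant.

How it is judged:
By the outcome, as a careful person would: the job done as asked, in the order asked, and still so for the second after the job is handed in, with the robot touching nothing.
It also fails if it takes over 72 s, if anything falls off the work surface, if the arm or the gripper's body presses on something with over 40 N, if the wrist force passes 120 N, or if a joint passes its speed limit or range.

## Working session

There is one attempt and no reset: what is moved stays moved. The work goes in short steps, Python scripts to look and compute and a tool call to move; the robot and the scene stay as the last step left them, time stands still between calls to the robot, and variables do not carry over. Pictures are saved under pics/ and viewed, about 8 in all and at most 12, crops included, and the job is handed in when it is done.

Besides the shell and the picture viewer there is one more tool, called after "Request:" as name(argument=value, ...), one argument or row to a line, values as JSON. step_arm: Moves the arm, as the interface text tells. Its arguments: {"type":"object","properties":{"plan":{"type":"array"}},"required":["plan"]}

```bash
ls; mkdir -p pics
cat > h.py <<'E'
import numpy as np,cv2
from bench import robot,cams
from scipy.spatial.transform import Rotation as R
def snap(n):
    o=robot.get_obs(); s=cams.snapshot(n); K=np.array(s["camera_matrix"])
    if n=="wrist":
        T=np.eye(4);T[:3,3]=o["tool_pos"];e=np.array(o["ee_rot"])
        T[:3,:3]=R.from_euler('xyz',e).as_matrix() if e.size==3 else e.reshape(3,3)
        C=T@np.array(s["T_tool_cam"])
    else:
        C=np.eye(4);a=np.array(s["attitude"]);C[:3,3]=s["origin"]
        C[:3,:3]=R.from_euler('xyz',a).as_matrix() if a.size==3 else a.reshape(3,3)
    return s["frame"],K,C
def save(f,p,box=None,k=1):
    if box: f=f[box[1]:box[3],box[0]:box[2]]
    cv2.imwrite(p,cv2.resize(f[:,:,::-1],None,fx=k,fy=k,interpolation=cv2.INTER_CUBIC))
def ray(K,C,uv,z):
    d=C[:3,:3]@np.linalg.inv(K)@np.array([uv[0],uv[1],1.]);o=C[:3,3]
    return o+d*(z-o[2])/d[2]
def proj(K,C,P):
    p=K@(C[:3,:3].T@(np.array(P)-C[:3,3]));return p[:2]/p[2]
E
python3 - <<'E'
from h import *
o=robot.get_obs();print(o)
for n in("top","side"):
    f,K,C=snap(n);save(f,f"pics/{n}0.png");np.savez(f"pics/{n}0.npz",f=f,K=K,C=C);print(K,C)
E
```

```text
pics
{'time': 0.0, 'joint_positions': array([ 1.19489347e+00,  8.79439183e-02,  1.37226130e+00, -2.96638166e-05,
        1.68360312e+00, -1.03082169e-01]), 'qvel': array([-0.00212939, -0.00055628,  0.00207606,  0.00188362, -0.00156203,
       -0.00079143]), 'joint_torque': array([ 1.81675296e-04, -3.40186501e+01, -3.02422607e+01,  7.17567257e-02,
        3.30996746e-02, -2.01961711e-04]), 'tool_pos': array([0.14796908, 0.52906407, 0.17030676]), 'ee_rot': array([-3.13938570e+00, -1.98666710e-04,  2.86876844e+00]), 'wrist_force': array([0.13319573, 0.17229724, 0.20438553]), 'wrist_torque': array([ 0.03778769, -0.05287195, -0.01970107]), 'width': 0.09403576414106792}
[[388.65348591   0.         308.88420977]
 [  0.         388.65348591 211.1419117 ]
 [  0.           0.           1.        ]] [[ 0.00641423 -0.99745554  0.07100213  0.47678193]
 [-0.99994567 -0.00581438  0.00865178  0.01306031]
 [-0.00821693 -0.07105377 -0.99743864  1.37581769]
 [ 0.          0.          0.          1.        ]]
[[395.25826252   0.         325.64218263]
 [  0.         395.25826252 195.92175843]
 [  0.           0.           1.        ]] [[-9.51512324e-01 -2.28068208e-01  2.06419933e-01  2.88567763e-01]
 [-3.07609320e-01  7.03511406e-01 -6.40662320e-01  7.91419163e-01]
 [ 8.95929816e-04 -6.73094789e-01 -7.39555679e-01  9.75508064e-01]
 [ 0.00000000e+00  0.00000000e+00  0.00000000e+00  1.00000000e+00]]
```

View pics/top0.png

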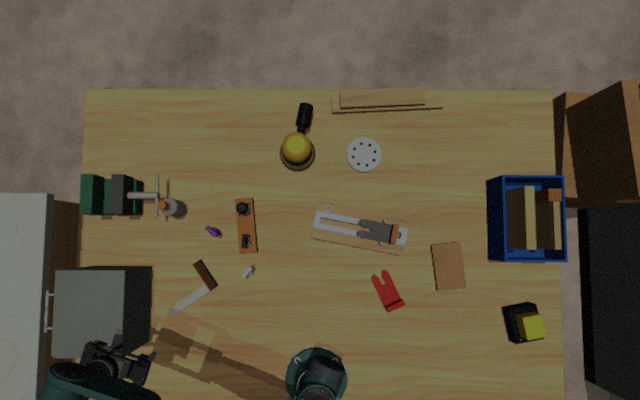

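View pics/side0.png

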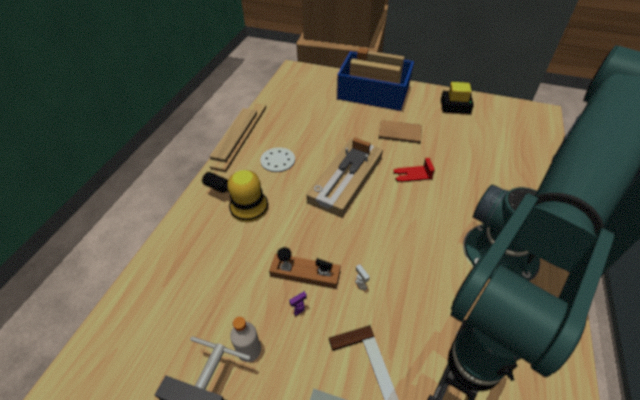

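Candidates in the top view: the T-bolt with bar knob in the rack is at (246,241). The round-knobbed screw is at (242,209), a purple look-alike at (213,231) and a white one at (248,271). The board with its stop is at (358,232), and the red false stop is at (387,290). I choose the rack item at (246,241).

Run:
```python
from h import *
for n in("top","side"):
    d=np.load(f"pics/{n}0.npz");f,K,C=d['f'],d['K'],d['C']
    if n=="top":
        a=cv2.resize(f[180:270,200:280],None,fx=4.4,fy=4.4,interpolation=2); b=cv2.resize(f[190:270,300:420],None,fx=3.3,fy=3.3,interpolation=2)
        for nm,p,z in(("bolt",(246,241),.06),("screw",(242,209),.08),("stop",(380,230),.055),("board_l",(315,220),.045),("board_r",(405,240),.045)): print(nm,ray(K,C,p,z).round(3))
    else: c=cv2.resize(f[240:290,260:380],None,fx=3.3,fy=3.3,interpolation=2)
W=np.zeros((400,760,3),np.uint8)
W[:a.shape[0],:a.shape[1]]=a;W[:b.shape[0],360:360+b.shape[1]]=b[:,:400]
save(W,"pics/crop.png")
f,K,C=snap("wrist");print(K,C.round(3))
```

```text
bolt [0.468 0.236 0.06 ]
screw [0.575 0.248 0.08 ]
stop [ 0.508 -0.217  0.055]
board_l [0.541 0.003 0.045]
board_r [ 0.475 -0.304  0.045]
[[354.81161556   0.         318.86528501]
 [  0.         354.81161556 204.27360973]
 [  0.           0.           1.        ]] [[ 0.269  0.929  0.255  0.074]
 [ 0.963 -0.258 -0.074  0.551]
 [-0.003  0.266 -0.964  0.384]
 [ 0.     0.     0.     1.   ]]
```

View pics/crop.png

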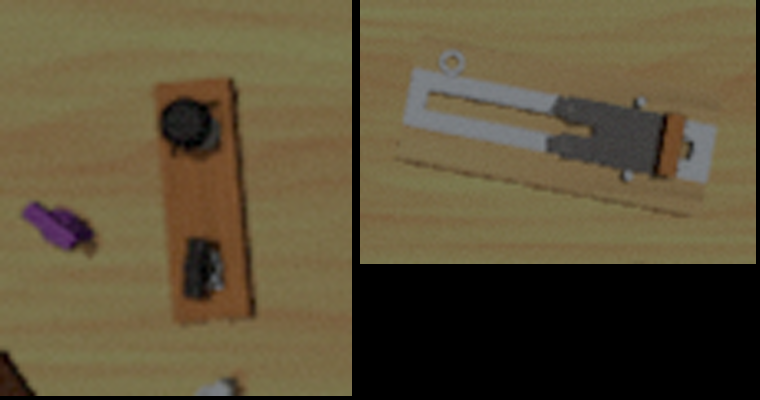

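The crop confirms it: bar knob at lower end of the rack, round-knobbed screw at the upper end, board with fork facing left (slot entry side). Moving over the rack for a close view.

Request:
step_arm(
  plan=[
    [[40,-37,10,0.08,100],[80,-74,20,0.16,100],[120,-111,30,0.25,100],[150,-138,30,0.25,100],[180,-165,30,0.25,60],[210,-193,30,0.25,60],[240,-220,30,0.25,60],[270,-247,30,0.25,60]],
  ],
)

```text
time: 0.82
tool_pos: [0.3933, 0.3044, 0.2013]
ee_rot: [3.141, 0.0, 3.119]
wrist_force: [0.4, 1.1, 0.3]
width: 0.0708
```

Request:
step_arm(
  plan=[
    [[25,-23,0,0,60],[50,-46,0,0,60],[50,-46,0,0,60],[50,-46,0,0,60],[50,-46,0,0,60]],
  ],
)

```text
time: 1.23
tool_pos: [0.4419, 0.2602, 0.201]
ee_rot: [3.141, -0.001, 3.118]
wrist_force: [0.3, -0.0, -0.4]
width: 0.0565
```

Run:
```python
from h import *
o=robot.get_obs();print(o['time'],o['tool_pos'],o['ee_rot'],o['joint_positions'],o['wrist_force'])
f,K,C=snap("wrist");save(f,"pics/w1.png");np.savez("pics/w1.npz",f=f,K=K,C=C);print(C)
print(proj(K,C,(.468,.236,.06)))
```

```text
1.2333 [0.4418794  0.26023139 0.20096651] [ 3.14133506e+00 -1.18532186e-03  3.11845757e+00] [ 4.21075447e-01  9.47132321e-04  1.40241491e+00  7.52627363e-04
  1.73919015e+00 -1.12645986e+00] [ 0.25378671 -0.03585767 -0.38400383]
[[ 2.22030538e-02  9.64143837e-01  2.64449781e-01  3.65361701e-01]
 [ 9.99753482e-01 -2.14139316e-02 -5.86678550e-03  2.62036293e-01]
 [ 6.48445231e-06  2.64514850e-01 -9.64381612e-01  4.14440943e-01]
 [ 0.00000000e+00  0.00000000e+00  0.00000000e+00  1.00000000e+00]]
[296.03224657 209.81115769]
```

View pics/w1.png

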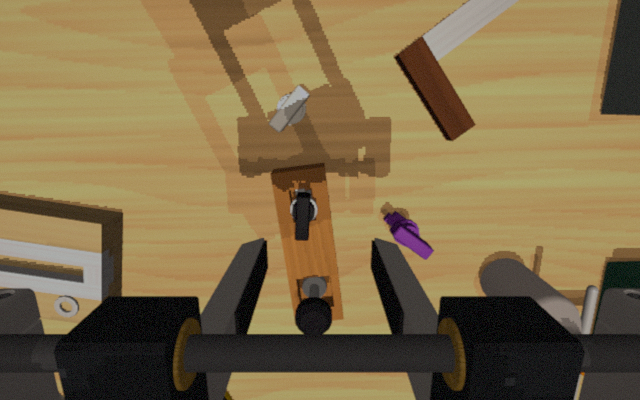

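The wrist view shows the bar-knob bolt at (303,215) in the rack, the screw at (313,315), the purple one at (408,232) and the white one at (290,107). I'll put the camera straight above the bolt, where parallax vanishes.

Request:
step_arm(
  plan=[
    [[35,-9,0,0,60],[70,-18,0,0,60],[103,-26,0,0,60],[103,-26,0,0,60],[103,-26,0,0,60],[103,-26,0,0,60]],
  ],
)

```text
time: 1.78
tool_pos: [0.5442, 0.2353, 0.2012]
ee_rot: [3.141, -0.001, 3.121]
wrist_force: [0.0, -0.2, 0.1]
width: 0.0564
```

```bash
cat > m.py <<'E'
from h import *
o=robot.get_obs();print(o['time'],o['tool_pos'],o['ee_rot'])
f,K,C=snap("wrist");np.savez("pics/w2.npz",f=f,K=K,C=C)
g=cv2.cvtColor(f,cv2.COLOR_RGB2HSV)
p=proj(K,C,(.468,.236,.08));print("pred",p)
x,y=int(p[0]),int(p[1]);r=45
sub=f[max(y-r,0):y+r,x-r:x+r]
m=((sub.max(2)<55)).astype(np.uint8)
n,l,s,c=cv2.connectedComponentsWithStats(m)
vis=f.copy()
for i in range(1,n):
    if s[i,4]<150: continue
    cs,_=cv2.findContours((l==i).astype(np.uint8),0,1)
    q=max(cs,key=cv2.contourArea)+np.array([x-r,max(y-r,0)])
    R_=cv2.minAreaRect(q);b=cv2.boxPoints(R_)
    P=np.array([ray(K,C,u,.0815) for u in b])
    e=P[1]-P[0],P[2]-P[1];L=[np.linalg.norm(k) for k in e];k=e[int(np.argmax(L))]
    print(s[i],R_,"c",P.mean(0).round(4),"L",np.round(L,4),"ang",np.arctan2(k[1],k[0]))
    cv2.polylines(vis,[np.int32(b)],1,(0,255,0),1)
save(vis,"pics/w2.png",(x-110,0,x+110,y+120),3)
E
python3 m.py
```

```text
1.7833 [0.54415245 0.23534827 0.20123711] [ 3.14122971e+00 -1.05510246e-03  3.12070762e+00]
pred [317.78017198 107.37912801]
[ 41  23  24  52 881] ((324.5, 110.5), (51.0, 23.0), 90.0) c [0.4713 0.242  0.0815] L [0.0205 0.0448] ang -0.007175552225469999
```

View pics/w2.png

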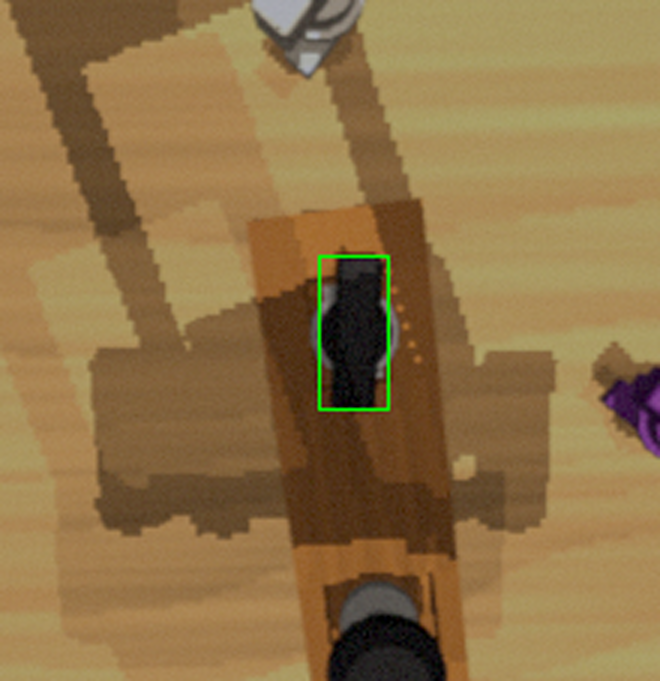

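The close view shows the bar vertical, centred near crop pixel (357,332), with the silver flange concentric around it. This is the right bolt. The box was widened by the hub, so I refine the angle from the bar ends.

Run:
```python
from h import *
d=np.load("pics/w2.npz");f,K,C=d['f'],d['K'],d['C']
m=(f.max(2)<55)
rows=[]
for v in range(84,140):
    u=np.where(m[v,305:345])[0]+305
    if len(u)>3: rows.append((v,u.min(),u.max(),u.mean()));
a=np.array(rows);print(a[::3].round(1).tolist())
w=a[:,2]-a[:,1];s=a[w<17]
k=np.polyfit(s[:,0],s[:,3],1)
P=ray(K,C,(np.polyval(k,95),95),.0815);Q=ray(K,C,(np.polyval(k,128),128),.0815)
print("ang",np.arctan2(*(Q-P)[[1,0]]),"rows",a[0,0],a[-1,0])
vc=(a[0,0]+a[-1,0])/2;print("centre",ray(K,C,(np.polyval(k,vc),vc),.0815))
g=cv2.cvtColor(f,cv2.COLOR_RGB2HSV);L=[]
```

```text
[[85.0, 320.0, 331.0, 325.5], [88.0, 320.0, 334.0, 327.0], [91.0, 319.0, 333.0, 326.0], [94.0, 319.0, 333.0, 326.0], [97.0, 319.0, 333.0, 326.0], [100.0, 319.0, 333.0, 326.0], [103.0, 316.0, 334.0, 325.0], [106.0, 314.0, 335.0, 324.5], [109.0, 314.0, 336.0, 325.0], [112.0, 314.0, 336.0, 325.0], [115.0, 314.0, 335.0, 324.5], [118.0, 316.0, 334.0, 325.0], [121.0, 318.0, 332.0, 325.0], [124.0, 317.0, 331.0, 324.0], [127.0, 317.0, 332.0, 324.5], [130.0, 317.0, 331.0, 324.0], [133.0, 317.0, 331.0, 324.0], [136.0, 319.0, 330.0, 324.5]]
ang -0.06585593382757855 rows 85.0 136.0
centre [0.47086519 0.24266255 0.0815    ]
```

Request:
step_arm(
  plan=[
    [[-36,4,0,-0.045,60],[-73,7,-15,-0.045,60],[-73,7,-50,-0.045,60],[-73,7,-80,-0.045,60],[-73,7,-80,-0.045,60],[-73,7,-80,-0.045,60]],
  ],
)

```text
time: 2.33
tool_pos: [0.47, 0.2413, 0.1207]
ee_rot: [-3.141, -0.003, 3.076]
wrist_force: [0.3, 0.7, -0.7]
width: 0.0562
```

Run:
```python
from h import *
o=robot.get_obs();print(o['time'],o['tool_pos'],o['ee_rot'])
f,K,C=snap("wrist")
p=proj(K,C,(.471,.2425,.0815));print(p,proj(K,C,o['tool_pos']))
save(f,"pics/w3.png",(200,60,440,260),3)
```

```text
2.3333 [0.47003103 0.24130715 0.12068587] [-3.14055898e+00 -2.68597631e-03  3.07551634e+00]
[320.44178987 214.87976215] [318.657892   231.49315164]
```

View pics/w3.png

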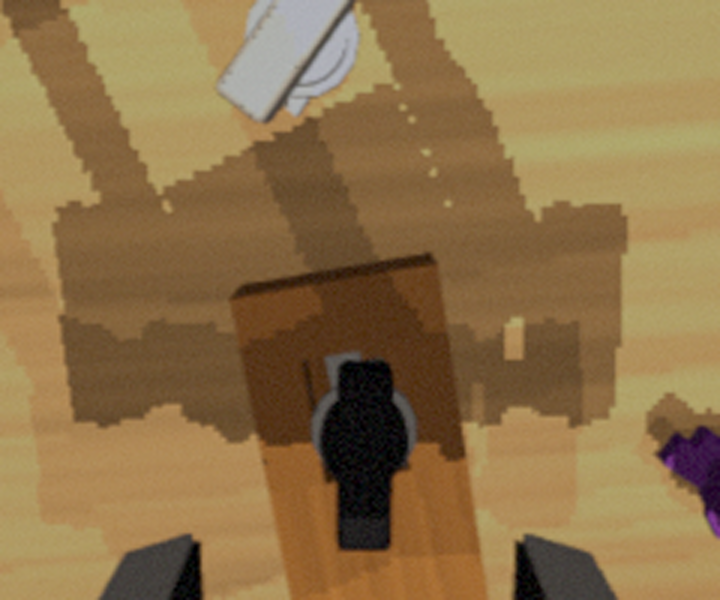

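Bar and jaws are aligned in the crop: hub at (363,430), fingers symmetric about column ~357. The grey head tip shows at (343,357), left of the bar, as described. Descending and gripping.

Request:
step_arm(
  plan=[
    [[1,1,-25,0,60],[1,1,-50,0,60],[1,1,-67,0,60],[1,1,-67,0,60],[1,1,-67,0,0],[1,1,-67,0,0],[1,1,-67,0,0],[1,1,-67,0,0]],
  ],
)

```text
time: 3.05
tool_pos: [0.4748, 0.2427, 0.0566]
ee_rot: [3.14, 0.004, 3.074]
wrist_force: [1.2, -1.3, -0.8]
width: 0.0329
```

Request:
step_arm(
  plan=[
    [[0,0,0,0,0],[0,0,0,0,0],[0,0,0,0,0],[0,0,0,0,0],[0,0,0,0,0]],
  ],
)

```text
time: 3.47
tool_pos: [0.4733, 0.242, 0.0543]
ee_rot: [3.142, -0.0, 3.074]
wrist_force: [-0.4, -0.4, 0.1]
width: 0.0012
```

The fingers shut to 1.2 mm, so nothing is gripped. Looking.

Run:
```python
from h import *
o=robot.get_obs();print(o)
f,K,C=snap("wrist")
save(f,"pics/w4.png",(160,40,480,280),2.4)
```

```text
{'time': 3.4667, 'joint_positions': array([ 3.66013982e-01,  9.96011270e-02,  1.59254402e+00,  8.59401827e-05,
        1.44955249e+00, -1.13694170e+00]), 'qvel': array([-0.00030558,  0.00048358,  0.00304123,  0.00072825, -0.00157339,
        0.00251937]), 'joint_torque': array([-1.17068546e-03, -3.31115735e+01, -2.88250583e+01,  1.69201882e-02,
        7.43979611e-02,  4.18853142e-04]), 'tool_pos': array([0.47326282, 0.24204453, 0.05427884]), 'ee_rot': array([ 3.14155938e+00, -1.31122422e-04,  3.07374162e+00]), 'wrist_force': array([-0.44859897, -0.36527083,  0.0669445 ]), 'wrist_torque': array([ 0.00693224, -0.00988031,  0.0198297 ]), 'width': 0.0012245728543722112}
```

View pics/w4.png

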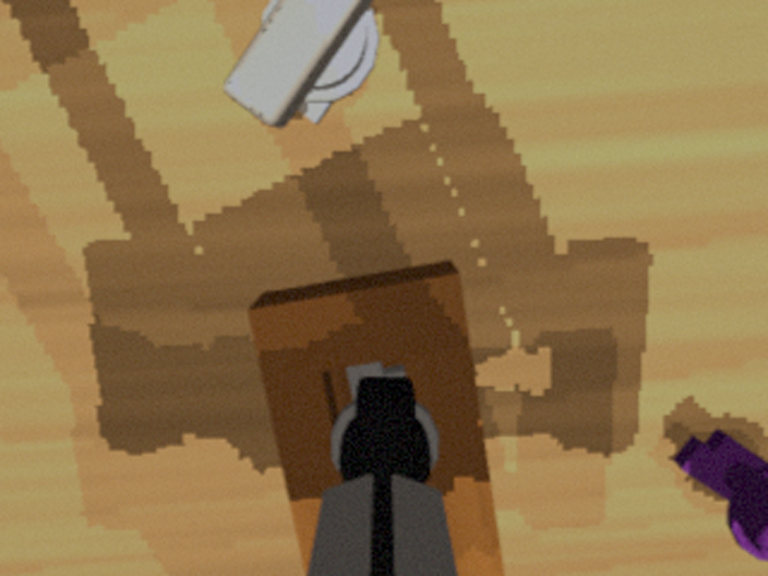

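The fingers are shut with the black bar still visible at crop (385,430). I'll check the numbers, triangulating the bar's height with the side camera, before doing anything more.

Run:
```python
from h import *
f,K,C=snap("wrist");o=robot.get_obs()
for z in(.0485,.06,.0815):
    print(z,[proj(K,C,(.471+dx,.2425,z)).round(1).tolist() for dx in(-.023,0,.023)])
T=np.array(o['tool_pos'])
for dz in(0,.019,.04): print("tool",dz,[proj(K,C,T+[dx,0,dz]).round(1).tolist() for dx in(-.008,.008)])
print("V profile col 320:",f[190:290:4,319].max(1).tolist())
d=np.load("pics/side0.npz");g,K2,C2=d['f'],d['K'],d['C']
for z in(.032,.0435,.0815): print("side pred",z,proj(K2,C2,(.471,.2425,z)))
m=(g[250:290,300:350].max(2)<50).astype(np.uint8)
n,l,s,c=cv2.connectedComponentsWithStats(m)
for i in range(1,n):
    if s[i,4]>15: print(s[i]+[300,250,0,0,0],c[i]+[300,250])
```

```text
0.0485 [[316.7, 190.9], [319.1, 225.2], [321.4, 257.8]]
0.06 [[316.6, 195.3], [319.1, 231.2], [321.5, 265.2]]
0.0815 [[316.3, 204.8], [319.1, 244.2], [321.8, 281.2]]
tool 0 [[317.8, 219.6], [319.5, 243.2]]
tool 0.019 [[317.7, 229.7], [319.5, 255.2]]
tool 0.04 [[317.6, 243.1], [319.6, 271.0]]
V profile col 320: [76, 75, 22, 0, 1, 18, 11, 16, 3, 15, 6, 16, 13, 8, 16, 12, 14, 13, 17, 19, 15, 9, 0, 83, 94]
side pred 0.032 [323.61365944 271.29071697]
side pred 0.0435 [323.60143996 269.0484358 ]
side pred 0.0815 [323.55965548 261.38095868]
[316 260  16  11 118] [323.27118644 265.29661017]
```

Bar position and height agree in wrist and side views: top at 81.5 mm, side rows 260–271 against a predicted ~261–269. But the fingertips appear at image row 238, which corresponds to about 30 mm above the reported TCP. So the fingers closed just above the bar. I'll open, go about 26 mm lower while watching the force, and close again.

Request:
step_arm(
  plan=[
    [[0,0,0,0,50],[0,0,0,0,50],[0,0,0,0,50],[0,0,0,0,50],[0,0,0,0,50],[0,0,-4,0,50],[-1,0,-8,0,50],[-1,0,-8,0,50]],
  ],
)

```text
time: 4.23
tool_pos: [0.4713, 0.2418, 0.045]
ee_rot: [-3.141, -0.002, 3.074]
wrist_force: [-0.6, -0.5, -0.3]
width: 0.046
```

Request:
step_arm(
  plan=[
    [[0,0,-6,0,50],[0,0,-12,0,50],[0,0,-18,0,50],[0,0,-18,0,50]],
  ],
)

```text
time: 4.57
tool_pos: [0.471, 0.2416, 0.0263]
ee_rot: [-3.14, -0.003, 3.074]
wrist_force: [-0.1, -0.1, -0.5]
width: 0.047
```

Request:
step_arm(
  plan=[
    [[0,0,0,0,0],[0,0,0,0,0],[0,0,0,0,0],[0,0,0,0,0],[0,0,0,0,0],[0,0,0,0,0],[0,0,0,0,0]],
  ],
)

```text
time: 5.15
tool_pos: [0.4725, 0.2422, 0.0286]
ee_rot: [3.141, 0.001, 3.074]
wrist_force: [0.4, 0.2, 0.7]
width: 0.0137
```

Gripped (13.7 mm). Lift, then carry to above the slot while turning −1.89 rad.

Request:
step_arm(
  plan=[
    [[0,0,15,0,0],[0,0,40,0,0],[0,0,75,0,0],[0,0,110,0,0],[0,0,125,0,0],[5,-30,125,-0.12,0],[10,-60,125,-0.24,0],[15,-90,125,-0.36,0]],
  ],
)

```text
time: 5.82
tool_pos: [0.4871, 0.1514, 0.1533]
ee_rot: [-3.142, 0.0, 2.71]
wrist_force: [0.4, -0.6, -2.4]
width: 0.014
```

Request:
step_arm(
  plan=[
    [[4,-28,0,-0.12,0],[8,-56,0,-0.24,0],[12,-84,0,-0.36,0],[16,-112,0,-0.48,0],[20,-140,0,-0.6,0],[24,-168,0,-0.72,0],[28,-196,0,-0.84,0],[32,-220,0,-0.96,0]],
  ],
)

```text
time: 6.48
tool_pos: [0.5188, -0.0697, 0.1526]
ee_rot: [-3.14, -0.0, 1.747]
wrist_force: [0.5, 0.5, -2.0]
width: 0.0132
```

Request:
step_arm(
  plan=[
    [[2,-5,0,-0.12,0],[5,-10,0,-0.24,0],[5,-10,0,-0.36,0],[5,-10,0,-0.48,0],[5,-10,0,-0.57,0],[5,-10,0,-0.57,0],[5,-10,0,-0.57,0]],
  ],
)

```text
time: 7.07
tool_pos: [0.5239, -0.0779, 0.1527]
ee_rot: [-3.14, 0.0, 1.186]
wrist_force: [0.4, 0.5, -2.2]
width: 0.0135
```

Run:
```python
from h import *
o=robot.get_obs();print(o['time'],o['tool_pos'],o['ee_rot'],o['joint_positions'],o['width'])
f,K,C=snap("wrist");save(f,"pics/w5.png");np.savez("pics/w5.npz",f=f,K=K,C=C,t=o['tool_pos'],e=o['ee_rot'])
```

```text
7.0667 [ 0.52393337 -0.07787198  0.15272661] [-3.14046344e+00  2.13180614e-04  1.18610673e+00] [-2.54561623e-01  4.73582383e-02  1.44995656e+00 -6.50307528e-05
  1.64542519e+00  1.30123283e-01] 0.013530466901668547
```

View pics/w5.png

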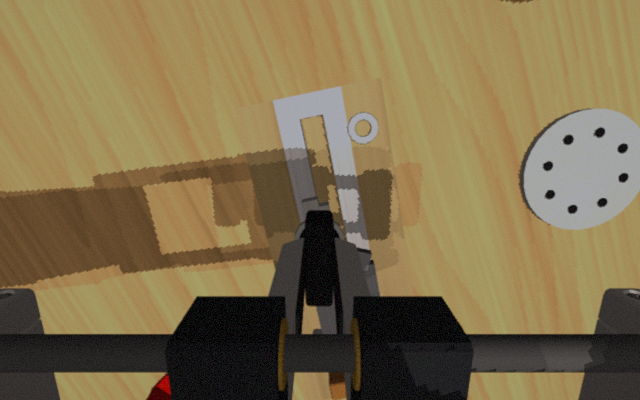

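The bolt is held. The view shows the plate corners at (274,101) and (341,87), the slot mouth end at (301–325,118), the washer at (363,127), and the grey head tip near (310,203). I'll measure the slot line and view the head close up.

Run:
```python
from h import *
d=np.load("pics/w5.npz");f,K,C=d['f'],d['K'],d['C']
hsv=cv2.cvtColor(f,cv2.COLOR_RGB2HSV)
for v in list(range(92,250,6)):
    r=hsv[v,255:385,1]; m=(r<45)
    u=np.where(m)[0]+255
    if len(u)==0: continue
    runs=np.split(u,np.where(np.diff(u)>2)[0]+1)
    print(v,[(int(q[0]),int(q[-1])) for q in runs if len(q)>3])
save(f,"pics/w5c.png",(265,165,375,275),5.4)
```

```text
92 [(310, 341)]
98 [(282, 342)]
104 [(274, 343)]
110 [(275, 344)]
116 [(276, 312), (323, 345), (353, 373)]
122 [(278, 300), (324, 346), (349, 357), (369, 377)]
128 [(279, 301), (325, 354), (371, 377)]
134 [(280, 303), (326, 356), (368, 376)]
140 [(282, 304), (328, 350), (354, 371)]
146 [(283, 305), (329, 351)]
152 [(285, 306), (330, 351)]
158 [(286, 307), (331, 353)]
164 [(287, 308), (332, 354)]
170 [(289, 310), (334, 355)]
176 [(290, 311), (335, 356)]
182 [(292, 312), (336, 357)]
188 [(293, 314), (338, 357)]
194 [(294, 315), (338, 359)]
200 [(296, 317), (339, 359)]
206 [(297, 328), (341, 361)]
212 [(298, 311), (342, 362)]
218 [(300, 306), (343, 363)]
224 [(301, 305), (333, 338), (344, 364)]
230 [(297, 303), (334, 341), (346, 365)]
236 [(295, 301), (337, 343), (346, 366)]
242 [(290, 305), (335, 367)]
248 [(282, 303), (334, 368)]
```

View pics/w5c.png

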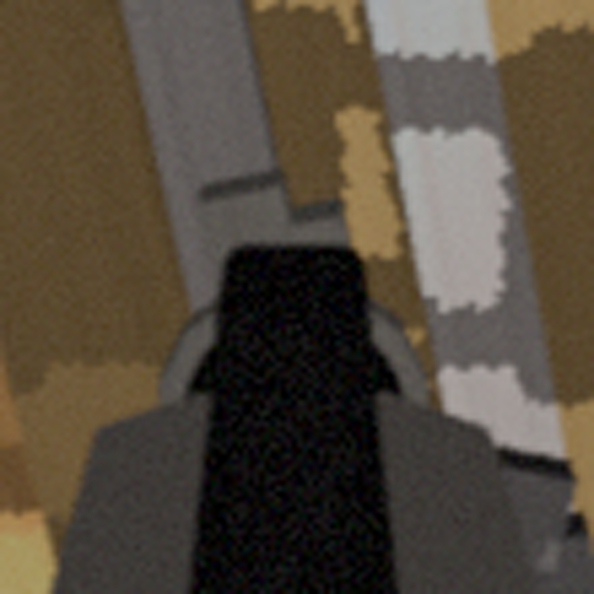

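The crop shows the head's stepped end (one corner cut), with edges (203,195)–(282,184) and (290,218)–(345,207). The flange spans columns 160–428. Converting to world angles.

Run:
```python
from h import *
d=np.load("pics/w5.npz");f,K,C,t=d['f'],d['K'],d['C'],d['t']
def ln(pts,z):
    P=np.array([ray(K,C,p,z)[:2] for p in pts]);c=P.mean(0);v=np.linalg.svd(P-c)[2][0]
    if v[1]<0:v=-v
    return c,np.arctan2(v[1],v[0])
v=np.array([134,140,146,152,158,164,170,176,182,188,194,200])
plL=[280,282,283,285,286,287,289,290,292,293,294,296]
slL=[303,304,305,306,307,308,310,311,312,314,315,317]
slR=[326,328,329,330,331,332,334,335,336,338,338,339]
R={}
for n,u in(("plL",plL),("slL",slL),("slR",slR)):
    R[n]=ln(np.c_[np.array(u)+(.5 if n=="slL" else -.5),v],.045);print(n,R[n])
a=np.mean([R[k][1] for k in R]);
n=np.array([-np.sin(a),np.cos(a)])
c=(R["slL"][0]+R["slR"][0])/2;print("slot angle",a,"width",n@(R["slL"][0]-R["slR"][0]),"mid",c,"plate halfw",n@(c-R["plL"][0]))
print("TCP lateral off slot (+ along n)",n@(t[:2]-c),n)
cr=lambda u,w:(265+u/5.4,165+w/5.4)
for z in(.141,.137):
  for e in([(203,195),(282,184)],[(290,218),(345,207)]):
    P=[ray(K,C,cr(*p),z) for p in e];dd=P[1]-P[0];print(z,"head edge ang+90",(np.arctan2(dd[1],dd[0]))%np.pi,"len",np.linalg.norm(dd),[ (p[:2]-t[:2]).round(4) for p in P])
# slot end, washer-side; end corners
for p in((301,119.5),(323.5,115.5)): print("slot end",ray(K,C,p,.045))
print("flange c",ray(K,C,cr(294,390),.1726)-t, "bar end",ray(K,C,cr(293,250),.2056)-t)
```

```text
plL (array([ 0.50679819, -0.04522164]), np.float64(1.3933679311174374))
slL (array([ 0.52563258, -0.05281833]), np.float64(1.3861596320850527))
slR (array([ 0.54481786, -0.06055652]), np.float64(1.3908094651945921))
slot angle 1.3901123427990274 width 0.020263537388608494 mid [ 0.53522522 -0.05668742] plate halfw -0.030024697921819388
TCP lateral off slot (+ along n) 0.007301110421643212 [-0.98372101  0.17970246]
0.141 head edge ang+90 2.9013290207621716 len 0.009711663884315928 [array([-0.0027,  0.0202]), array([0.0067, 0.0179])]
0.141 head edge ang+90 2.9632731467318623 len 0.0068451350874678945 [array([0.006 , 0.0135]), array([0.0127, 0.0123])]
0.137 head edge ang+90 2.901329020762173 len 0.009884244765214186 [array([-0.0033,  0.0193]), array([0.0063, 0.0169])]
0.137 head edge ang+90 2.9632731467318583 len 0.006966776389857928 [array([0.0056, 0.0125]), array([0.0124, 0.0113])]
slot end [ 0.53453739 -0.01058787  0.045     ]
slot end [ 0.5541846  -0.01483227  0.045     ]
flange c [0.00259596 0.0037587  0.01987339] bar end [0.01210915 0.02752398 0.05287339]
```

Slot angle is 1.390 rad, and its width reads 20.3 mm against the known 21. Head angle is ~1.36, with the cut corner on the clockwise side as expected. Correction: turn +0.03 and shift about (+7,+1) mm, then lower to ~15 mm above the board and recheck.

Request:
step_arm(
  plan=[
    [[7,1,-20,0.03,0],[7,1,-45,0.03,0],[7,1,-72,0.03,0],[7,1,-72,0.03,0],[7,1,-72,0.03,0],[7,1,-72,0.03,0]],
  ],
)

```text
time: 7.62
tool_pos: [0.5321, -0.0771, 0.0827]
ee_rot: [3.14, -0.0, 1.215]
wrist_force: [1.9, -0.5, -1.3]
width: 0.0137
```

Run:
```python
from h import *
o=robot.get_obs();print(o['time'],o['tool_pos'],o['ee_rot'],o['wrist_force'],o['width'])
f,K,C=snap("wrist");np.savez("pics/w6.npz",f=f,K=K,C=C,t=o['tool_pos'],e=o['ee_rot'])
save(f,"pics/w6c.png",(255,130,395,250),5.4)
```

```text
7.6167 [ 0.53212026 -0.07705947  0.08274267] [ 3.13962459e+00 -2.13483983e-04  1.21459194e+00] [ 1.87705064 -0.50355359 -1.27032296] 0.0136990156648553
```

View pics/w6c.png

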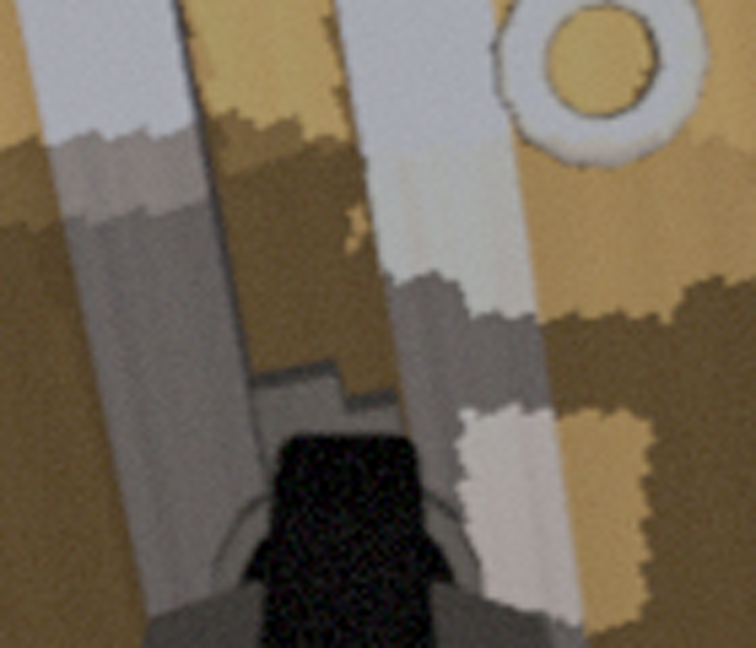

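Head sits inside the mouth in the view (columns ~250–402 between slot edges ~247–402). Checking the offset numerically.

Run:
```python
from h import *
d=np.load("pics/w6.npz");K,C,t=d['K'],d['C'],d['t']
cr=lambda p:(255+p[0]/5.4,130+p[1]/5.4)
L=[ray(K,C,cr(p),.045)[:2] for p in((178,0),(213,200),(244,350))]
Rr=[ray(K,C,cr(p),.045)[:2] for p in((337,0),(372,200),(398,360))]
for S in(L,Rr): dd=S[0]-S[2];print("ang",np.arctan2(dd[1],dd[0]))
a=1.39;n=np.array([-np.sin(a),np.cos(a)]);A=np.array([np.cos(a),np.sin(a)])
l=np.mean([n@p for p in L]);r=np.mean([n@p for p in Rr]);print("slot w",l-r,"mid",(l+r)/2)
zt=t[2]-.0206+.009
for z in(zt,zt-.004):
  H={k:ray(K,C,cr(p),z)[:2] for k,p in dict(l1=(254,386),l2=(335,374),r1=(345,408),r2=(400,399)).items()}
  for k in H: print(k,"lat",n@H[k]-(l+r)/2,"along",A@(H[k]-t[:2]))
  for i,j in(("l1","l2"),("r1","r2")): dd=H[i]-H[j];print("edge ang",np.arctan2(dd[1],dd[0])-np.pi/2)
print("TCP lat",n@t[:2]-(l+r)/2)
```

```text
ang 1.382907822570752
ang 1.3855256593667598
slot w 0.020357007287163498 mid -0.5374455019206489
l1 lat 0.007364610035029195 along 0.019015980035384707
l2 lat -0.002598674991355021 along 0.01878915943567822
r1 lat -0.0030499074393828263 along 0.014355771091690476
r2 lat -0.009846474332507849 along 0.014312750077138336
edge ang 1.3672382877562756
edge ang 1.3836702690234115
l1 lat 0.007741498583404227 along 0.01799005588539045
l2 lat -0.002398912504779638 along 0.017759202896822764
r1 lat -0.0028581669080425254 along 0.01324699831745486
r2 lat -0.009775562335566534 along 0.013203212480571314
edge ang 1.367238287756273
edge ang 1.3836702690234102
TCP lat 0.00014207105923680352
```

Offset −1.1 mm; nudge (−1, 0), turn +0.01, and lower.

Request:
step_arm(
  plan=[
    [[-1,0,0,0.01,0],[-1,0,-6,0.01,0],[-1,0,-12,0.01,0],[-1,0,-16,0.01,0],[-1,0,-20,0.01,0],[-1,0,-24,0.01,0],[-1,0,-24,0.01,0],[-1,0,-24,0.01,0]],
  ],
)

```text
time: 8.33
tool_pos: [0.53, -0.0768, 0.0568]
ee_rot: [-3.141, 0.0, 1.224]
wrist_force: [0.4, -0.2, -1.5]
width: 0.0139
```

Request:
step_arm(
  plan=[
    [[0,0,-4,0,0],[0,0,-8,0,0],[0,0,-11,0,0],[0,0,-13,0,0],[0,0,-13,0,0],[0,0,-13,0,0]],
  ],
)

```text
time: 8.83
tool_pos: [0.5302, -0.0769, 0.0441]
ee_rot: [-3.141, 0.0, 1.224]
wrist_force: [-0.2, -0.1, -2.7]
width: 0.0138
```

Request:
step_arm(
  plan=[
    [[0,0,-1,0,0],[0,0,-1,0,0],[0,0,-1,0,0]],
  ],
)

```text
time: 9.08
tool_pos: [0.5304, -0.0769, 0.0434]
ee_rot: [3.141, 0.0, 1.224]
wrist_force: [-0.1, -0.1, -2.1]
width: 0.0136
```

Request:
step_arm(
  plan=[
    [[0,0,-1,0,0],[0,0,-1,0,0],[0,0,-1,0,0]],
  ],
)

```text
time: 9.33
tool_pos: [0.5302, -0.0769, 0.0423]
ee_rot: [-3.142, 0.0, 1.224]
wrist_force: [-0.3, 0.1, -1.9]
width: 0.014
```

Request:
step_arm(
  plan=[
    [[0,0,-1,0,0],[0,0,-1,0,0],[0,0,-1,0,0]],
  ],
)

```text
time: 9.58
tool_pos: [0.5302, -0.0769, 0.0412]
ee_rot: [-3.141, 0.0, 1.224]
wrist_force: [0.2, 0.3, -2.0]
width: 0.0134
```

Request:
step_arm(
  plan=[
    [[0,0,-1,0,0],[0,0,-1,0,0],[0,0,-1,0,0]],
  ],
)

```text
time: 9.83
tool_pos: [0.5306, -0.077, 0.0407]
ee_rot: [3.141, -0.0, 1.224]
wrist_force: [1.2, 0.4, -0.7]
width: 0.0137
```

Request:
step_arm(
  plan=[
    [[0,0,-0.5,0,0],[0,0,-0.5,0,0],[0,0,-0.5,0,0]],
  ],
)

```text
time: 10.08
tool_pos: [0.5307, -0.077, 0.0405]
ee_rot: [3.141, -0.0, 1.224]
wrist_force: [0.1, 0.3, 2.4]
width: 0.0138
```

Floor touched at TCP z ≈ 40.7 mm, as predicted. Raise ~1 mm and slide along (−0.184,−0.983).

Request:
step_arm(
  plan=[
    [[0,0,1.2,0,0],[0,0,1.2,0,0],[-1.8,-9.8,1.2,0,0],[-3.7,-19.7,1.2,0,0],[-5.5,-29.5,1.2,0,0],[-7.4,-39.3,1.2,0,0],[-7.4,-39.3,1.2,0,0],[-7.4,-39.3,1.2,0,0]],
  ],
)

```text
time: 10.75
tool_pos: [0.5225, -0.1172, 0.0407]
ee_rot: [-3.141, 0.0, 1.222]
wrist_force: [0.2, -0.1, -0.5]
width: 0.0139
```

Request:
step_arm(
  plan=[
    [[-0.9,-4.9,0,0,0],[-1.8,-9.8,0,0,0],[-2.8,-14.7,0,0,0],[-3.7,-19.7,0,0,0],[-3.7,-19.7,0,0,0],[-3.7,-19.7,0,0,0]],
  ],
)

```text
time: 11.25
tool_pos: [0.5192, -0.1362, 0.041]
ee_rot: [3.142, -0.0, 1.223]
wrist_force: [-1.0, -0.2, -1.8]
width: 0.0139
```

Request:
step_arm(
  plan=[
    [[-0.7,-3.9,0,0,0],[-1.5,-7.9,0,0,0],[-2.2,-11.8,0,0,0],[-2.8,-14.7,0,0,0],[-2.8,-14.7,0,0,0],[-2.8,-14.7,0,0,0]],
  ],
)

```text
time: 11.75
tool_pos: [0.5164, -0.1508, 0.041]
ee_rot: [3.141, -0.0, 1.223]
wrist_force: [0.8, 0.5, -2.5]
width: 0.0138
```

Request:
step_arm(
  plan=[
    [[-0.4,-2,0,0,0],[-0.7,-3.9,0,0,0],[-1.1,-5.9,0,0,0],[-1.5,-7.9,0,0,0],[-1.5,-7.9,0,0,0]],
  ],
)

```text
time: 12.17
tool_pos: [0.5149, -0.1589, 0.041]
ee_rot: [3.141, 0.0, 1.223]
wrist_force: [0.3, 0.3, -1.6]
width: 0.0139
```

Request:
step_arm(
  plan=[
    [[-0.4,-2,0,0,0],[-0.7,-3.9,0,0,0],[-1.1,-5.9,0,0,0],[-1.1,-5.9,0,0,0]],
  ],
)

```text
time: 12.5
tool_pos: [0.5138, -0.1649, 0.041]
ee_rot: [3.141, 0.0, 1.223]
wrist_force: [-0.0, -0.8, -2.2]
width: 0.0139
```

Request:
step_arm(
  plan=[
    [[-0.2,-1,0,0,0],[-0.4,-2,0,0,0],[-0.6,-3,0,0,0],[-0.6,-3,0,0,0]],
  ],
)

```text
time: 12.83
tool_pos: [0.5132, -0.1676, 0.041]
ee_rot: [3.141, 0.0, 1.224]
wrist_force: [0.3, -0.3, -2.4]
width: 0.0138
```

Request:
step_arm(
  plan=[
    [[-0.2,-1,0,0,0],[-0.4,-2,0,0,0],[-0.4,-2,0,0,0]],
  ],
)

```text
time: 13.08
tool_pos: [0.5128, -0.1696, 0.041]
ee_rot: [3.141, 0.0, 1.224]
wrist_force: [0.0, -0.2, -2.3]
width: 0.0142
```

Request:
step_arm(
  plan=[
    [[-0.2,-1,0,0,0],[-0.4,-2,0,0,0],[-0.4,-2,0,0,0]],
  ],
)

```text
time: 13.33
tool_pos: [0.5124, -0.1716, 0.041]
ee_rot: [3.141, 0.0, 1.224]
wrist_force: [-0.2, 0.3, -1.6]
width: 0.014
```

Request:
step_arm(
  plan=[
    [[-0.2,-1,0,0,0],[-0.4,-2,0,0,0],[-0.4,-2,0,0,0]],
  ],
)

```text
time: 13.58
tool_pos: [0.512, -0.1736, 0.041]
ee_rot: [3.141, 0.0, 1.224]
wrist_force: [0.5, -0.2, -1.6]
width: 0.0138
```

Request:
step_arm(
  plan=[
    [[-0.2,-1,0,0,0],[-0.4,-2,0,0,0],[-0.4,-2,0,0,0]],
  ],
)

```text
time: 13.83
tool_pos: [0.5116, -0.1756, 0.041]
ee_rot: [3.142, 0.0, 1.224]
wrist_force: [0.2, -0.3, -1.1]
width: 0.0136
```

Request:
step_arm(
  plan=[
    [[-0.2,-1,0,0,0],[-0.2,-1,0,0,0]],
  ],
)

```text
time: 14.0
tool_pos: [0.5114, -0.1766, 0.041]
ee_rot: [3.142, 0.0, 1.224]
wrist_force: [-0.8, -0.1, -2.1]
width: 0.0135
```

Request:
step_arm(
  plan=[
    [[-0.2,-1,0,0,0],[-0.2,-1,0,0,0]],
  ],
)

```text
time: 14.17
tool_pos: [0.5112, -0.1776, 0.041]
ee_rot: [3.141, 0.0, 1.224]
wrist_force: [-0.4, 0.4, -2.1]
width: 0.0135
```

Request:
step_arm(
  plan=[
    [[-0.2,-1,0,0,0],[-0.2,-1,0,0,0]],
  ],
)

```text
time: 14.33
tool_pos: [0.511, -0.1786, 0.041]
ee_rot: [3.142, 0.0, 1.224]
wrist_force: [0.5, -0.4, -2.1]
width: 0.0137
```

Request:
step_arm(
  plan=[
    [[-0.2,-1,0,0,0],[-0.2,-1,0,0,0]],
  ],
)

```text
time: 14.5
tool_pos: [0.5108, -0.1796, 0.0411]
ee_rot: [3.141, 0.0, 1.224]
wrist_force: [0.3, 0.1, -1.5]
width: 0.0136
```

Request:
step_arm(
  plan=[
    [[-0.2,-1,0,0,0],[-0.2,-1,0,0,0]],
  ],
)

```text
time: 14.67
tool_pos: [0.5107, -0.1802, 0.041]
ee_rot: [3.142, -0.001, 1.224]
wrist_force: [-0.2, 0.2, -1.8]
width: 0.0137
```

Request:
step_arm(
  plan=[
    [[-0.2,-1,0,0,0],[-0.2,-1,0,0,0]],
  ],
)

```text
time: 14.83
tool_pos: [0.5104, -0.1813, 0.041]
ee_rot: [3.142, -0.0, 1.224]
wrist_force: [-0.2, 1.5, -2.0]
width: 0.014
```

Request:
step_arm(
  plan=[
    [[-0.2,-1,0,0,0],[-0.2,-1,0,0,0]],
  ],
)

```text
time: 15.0
tool_pos: [0.5103, -0.182, 0.041]
ee_rot: [-3.142, -0.001, 1.224]
wrist_force: [0.4, 2.3, -2.1]
width: 0.0131
```

Request:
step_arm(
  plan=[
    [[-0.2,-1,0,0,0],[-0.2,-1,0,0,0],[-0.2,-1,0,0,0]],
  ],
)

```text
time: 15.25
tool_pos: [0.5102, -0.1823, 0.041]
ee_rot: [-3.141, -0.002, 1.224]
wrist_force: [1.4, 5.0, -0.8]
width: 0.0139
```

The shank bears on the fork end at ~5 N. Now turning clockwise in stages.

Request:
step_arm(
  plan=[
    [[0,0,0,-0.1,0],[0,0,0,-0.2,0],[0,0,0,-0.3,0],[0,0,0,-0.4,0],[0,0,0,-0.5,0],[0,0,0,-0.6,0],[0,0,0,-0.7,0],[0,0,0,-0.7,0]],
  ],
)

```text
time: 15.92
tool_pos: [0.5106, -0.1817, 0.041]
ee_rot: [-3.14, -0.002, 0.521]
wrist_force: [1.8, 6.1, -2.1]
width: 0.0131
```

```bash
cat > s.py <<'E'
from bench import robot
o=robot.get_obs()
print(round(o['time'],2),o['tool_pos'].round(4),o['ee_rot'][2].round(3),"F",o['wrist_force'].round(1),"M",o['wrist_torque'].round(3),"j6",o['joint_positions'][5].round(3),"tq6",o['joint_torque'][5].round(3),o['width'].round(4))
E
python3 s.py
```

```text
Traceback (most recent call last):
  File "s.py", line 3, in <module>
    print(round(o['time'],2),o['tool_pos'].round(4),o['ee_rot'][2].round(3),"F",o['wrist_force'].round(1),"M",o['wrist_torque'].round(3),"j6",o['joint_positions'][5].round(3),"tq6",o['joint_torque'][5].round(3),o['width'].round(4))
                                                                                                                                                                                                                   ^^^^^^^^^^^^^^^^
AttributeError: 'float' object has no attribute 'round'
```

Request:
step_arm(
  plan=[
    [[0,0,0,-0.1,0],[0,0,0,-0.2,0],[0,0,0,-0.3,0],[0,0,0,-0.4,0],[0,0,0,-0.5,0],[0,0,0,-0.6,0],[0,0,0,-0.7,0],[0,0,0,-0.7,0]],
  ],
)

```text
time: 16.58
tool_pos: [0.5105, -0.1806, 0.0407]
ee_rot: [-3.136, 0.0, -0.179]
wrist_force: [1.7, 8.5, -0.3]
width: 0.0137
```

```bash
sed -i "s/,o\['width'\].round(4)/,o['width']/" s.py; python3 s.py
```

```text
16.58 [ 0.5105 -0.1806  0.0407] -0.179 F [ 1.7  8.5 -0.3] M [ 1.78 -0.23  0.  ] j6 1.301 tq6 0.65 0.013703161270710213
```

Request:
step_arm(
  plan=[
    [[0.1,0.7,0,-0.08,0],[0.2,1.2,0,-0.16,0],[0.2,1.2,0,-0.24,0],[0.2,1.2,0,-0.3,0],[0.2,1.2,0,-0.3,0]],
  ],
)

```text
time: 17.0
tool_pos: [0.5102, -0.1799, 0.0408]
ee_rot: [-3.138, 0.002, -0.477]
wrist_force: [1.0, 7.0, -0.8]
width: 0.0135
```

```bash
python3 s.py
```

```text
17.0 [ 0.5102 -0.1799  0.0408] -0.477 F [ 1.   7.  -0.8] M [ 1.64  -0.049  0.047] j6 1.601 tq6 0.428 0.013473684793296439
```

Request:
step_arm(
  plan=[
    [[0,0,0,-0.08,0],[0,0,0,-0.16,0],[0,0,0,-0.24,0],[0,0,0,-0.3,0],[0,0,0,-0.3,0]],
  ],
)

```text
time: 17.42
tool_pos: [0.5105, -0.1796, 0.0405]
ee_rot: [-3.138, 0.003, -0.777]
wrist_force: [1.7, 8.3, -2.5]
width: 0.0136
```

```bash
python3 s.py
```

```text
17.42 [ 0.5105 -0.1796  0.0405] -0.777 F [ 1.7  8.3 -2.5] M [ 1.762 -0.213  0.037] j6 1.901 tq6 0.462 0.013563706652527301
```

Request:
step_arm(
  plan=[
    [[0,0.8,0,-0.08,0],[0,0.8,0,-0.16,0],[0,0.8,0,-0.24,0],[0,0.8,0,-0.3,0],[0,0.8,0,-0.3,0]],
  ],
)

```text
time: 17.83
tool_pos: [0.5107, -0.1792, 0.0402]
ee_rot: [-3.139, 0.003, -1.077]
wrist_force: [2.3, 7.1, -2.5]
width: 0.0138
```

```bash
python3 s.py
```

```text
17.83 [ 0.5107 -0.1792  0.0402] -1.077 F [ 2.3  7.1 -2.5] M [ 1.572 -0.441  0.057] j6 2.202 tq6 0.462 0.013828971364926022
```

Request:
step_arm(
  plan=[
    [[0,0,0,-0.08,0],[0,0,0,-0.16,0],[0,0,0,-0.24,0],[0,0,0,-0.3,0],[0,0,0,-0.3,0]],
  ],
)

```text
time: 18.25
tool_pos: [0.5111, -0.179, 0.0401]
ee_rot: [-3.139, 0.004, -1.377]
wrist_force: [3.5, 7.6, -4.9]
width: 0.0143
```

```bash
python3 s.py
```

```text
18.25 [ 0.5111 -0.179   0.0401] -1.377 F [ 3.5  7.6 -4.9] M [ 1.543 -0.668  0.063] j6 2.502 tq6 0.469 0.014258852861758578
```

The knob is screwing: z pull −5 N and the tool has dropped 1 mm. Wrist joint is near its limit, so regrasp: ease off, open, rise, rotate half a turn back.

Request:
step_arm(
  plan=[
    [[0,1,-0.3,0,0],[0,1,-0.3,0,45],[0,1,-0.3,0,45],[0,1,-0.3,0,45],[0,1,-0.3,0,45],[0,1,0,0,45],[0,1,20,0,45],[0,1,50,0,45]],
  ],
)

```text
time: 18.92
tool_pos: [0.5074, -0.1796, 0.0879]
ee_rot: [3.135, 0.004, -1.377]
wrist_force: [0.7, -1.3, -0.3]
width: 0.0423
```

Request:
step_arm(
  plan=[
    [[0,0,0,0.12,45],[0,0,0,0.24,45],[0,0,0,0.36,45],[0,0,0,0.48,45],[0,0,0,0.6,45],[0,0,0,0.72,45],[0,0,0,0.84,45],[0,0,0,0.96,45]],
  ],
)

```text
time: 19.58
tool_pos: [0.5102, -0.1809, 0.0913]
ee_rot: [3.141, -0.0, -0.411]
wrist_force: [-0.4, 0.2, -0.1]
width: 0.042
```

Request:
step_arm(
  plan=[
    [[0,0,0,0.12,45],[0,0,0,0.24,45],[0,0,0,0.36,45],[0,0,0,0.48,45],[0,0,0,0.6,45],[0,0,0,0.72,45],[0,0,0,0.84,45],[0,0,0,0.96,45]],
  ],
)

```text
time: 20.25
tool_pos: [0.5102, -0.1809, 0.0913]
ee_rot: [3.141, 0.0, 0.549]
wrist_force: [0.2, -0.2, 0.2]
width: 0.0422
```

Request:
step_arm(
  plan=[
    [[0,0,0,0.12,45],[0,0,0,0.24,45],[0,0,0,0.36,45],[0,0,0,0.48,45],[0,0,0,0.6,45],[0,0,0,0.72,45],[0,0,0,0.84,45],[0,0,0,0.96,45]],
  ],
)

```text
time: 20.92
tool_pos: [0.5102, -0.1809, 0.0913]
ee_rot: [3.141, 0.001, 1.509]
wrist_force: [-0.4, 0.6, -0.3]
width: 0.0425
```

Request:
step_arm(
  plan=[
    [[0,0,0,0.12,45],[0,0,0,0.24,45],[0,0,0,0.262,45],[0,0,0,0.262,45],[0,0,0,0.262,45]],
  ],
)

```text
time: 21.33
tool_pos: [0.5102, -0.1806, 0.0912]
ee_rot: [3.141, 0.0, 1.763]
wrist_force: [0.4, 0.2, 0.1]
width: 0.042
```

```bash
python3 s.py
python3 - <<'E'
from h import *
f,K,C=snap("wrist")
print(proj(K,C,(.511,-.1808,.093)),proj(K,C,(.511,-.1808,.060)))
save(f,"pics/w7.png",(200,90,440,290),3)
E
```

```text
21.33 [ 0.5102 -0.1806  0.0912] 1.763 F [0.4 0.2 0.1] M [-0.021  0.04   0.   ] j6 -0.637 tq6 -0.017 0.04200693893398066
[318.96534221 233.70915916] [319.00486704 217.86147307]
```

View pics/w7.png

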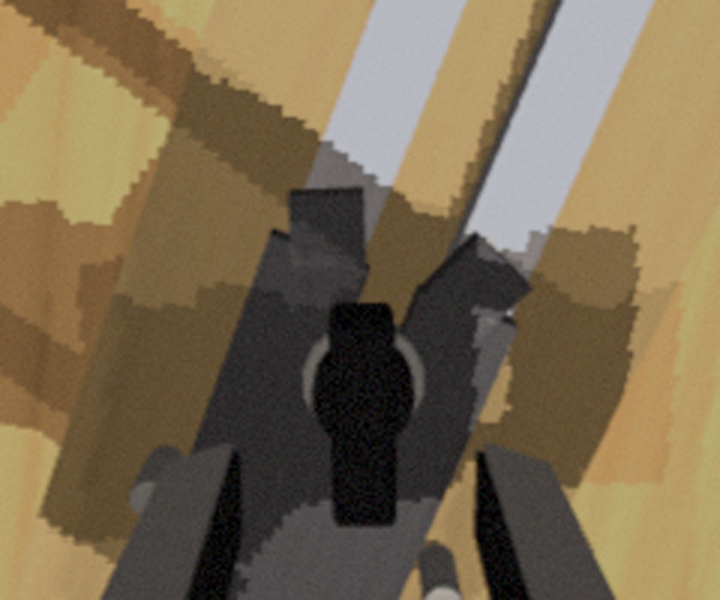

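The view shows the shank home in the fork, the bar vertical and midway between the fingers at crop (362,390), and the dowels at (155,475) and (440,575). I'll narrow the opening to clear the dowels, shift +1 mm x, descend and grip.

Request:
step_arm(
  plan=[
    [[1,0,0,0,30],[1,0,0,0,30],[1,0,-15,0,30],[1,0,-30,0,30],[1,0,-42,0,30],[1,0,-50,0,30],[1,0,-50,0,30],[1,0,-50,0,30]],
  ],
)

```text
time: 22.05
tool_pos: [0.5109, -0.1803, 0.0406]
ee_rot: [-3.141, -0.001, 1.766]
wrist_force: [0.6, -0.6, 0.6]
width: 0.0278
```

Request:
step_arm(
  plan=[
    [[0,0,0,0,0],[0,0,0,0,0],[0,0,0,0,0],[0,0,0,0,0],[0,0,0,0,0]],
  ],
)

```text
time: 22.47
tool_pos: [0.5119, -0.1808, 0.0421]
ee_rot: [3.14, 0.001, 1.766]
wrist_force: [0.5, 0.8, 3.0]
width: 0.0138
```

```bash
python3 s.py
```

```text
22.47 [ 0.5119 -0.1808  0.0421] 1.766 F [0.5 0.8 3. ] M [-0.081  0.06   0.11 ] j6 -0.639 tq6 0.069 0.013809486569111804
```

Request:
step_arm(
  plan=[
    [[-0.2,-1,-0.5,-0.1,0],[-0.2,-1,-0.5,-0.2,0],[-0.2,-1,-0.5,-0.3,0],[-0.2,-1,-0.5,-0.3,0]],
  ],
)

```text
time: 22.8
tool_pos: [0.5117, -0.1809, 0.0421]
ee_rot: [3.14, -0.001, 1.463]
wrist_force: [-0.6, 1.8, 4.9]
width: 0.0136
```

```bash
python3 s.py
```

```text
22.8 [ 0.5117 -0.1809  0.0421] 1.463 F [-0.6  1.8  4.9] M [0.283 0.252 0.018] j6 -0.338 tq6 0.666 0.013551806056574956
```

Request:
step_arm(
  plan=[
    [[0,0,-0.2,-0.1,0],[0,0,-0.2,-0.2,0],[0,0,-0.3,-0.3,0],[0,0,-0.3,-0.3,0]],
  ],
)

```text
time: 23.13
tool_pos: [0.5115, -0.1809, 0.0421]
ee_rot: [3.14, -0.001, 1.163]
wrist_force: [-1.6, 2.5, 7.0]
width: 0.0136
```

```bash
python3 s.py
```

```text
23.13 [ 0.5115 -0.1809  0.0421] 1.163 F [-1.6  2.5  7. ] M [0.367 0.459 0.115] j6 -0.038 tq6 0.693 0.013557149539454581
```

Request:
step_arm(
  plan=[
    [[0,0,0.8,-0.1,0],[0,0,0.8,-0.2,0],[0,0,0.8,-0.3,0],[0,0,0.8,-0.3,0]],
  ],
)

```text
time: 23.47
tool_pos: [0.5113, -0.1808, 0.0421]
ee_rot: [3.141, -0.001, 0.865]
wrist_force: [-1.3, 1.9, 5.2]
width: 0.0138
```

```bash
python3 s.py
```

```text
23.47 [ 0.5113 -0.1808  0.0421] 0.865 F [-1.3  1.9  5.2] M [0.381 0.385 0.011] j6 0.261 tq6 0.732 0.01376091059746546
```

Request:
step_arm(
  plan=[
    [[0,0,0,-0.1,0],[0,0,0,-0.2,0],[0,0,0,-0.2,0]],
  ],
)

```text
time: 23.72
tool_pos: [0.5112, -0.1808, 0.0421]
ee_rot: [-3.141, -0.001, 0.666]
wrist_force: [-2.6, 2.2, 5.3]
width: 0.0135
```

```bash
python3 s.py
```

```text
23.72 [ 0.5112 -0.1808  0.0421] 0.666 F [-2.6  2.2  5.3] M [0.429 0.514 0.027] j6 0.46 tq6 0.714 0.013515859641195255
```

Request:
step_arm(
  plan=[
    [[0,0,0.4,-0.08,0],[0,0,0.4,-0.16,0],[0,0,0.4,-0.24,0]],
  ],
)

```text
time: 23.97
tool_pos: [0.511, -0.1806, 0.042]
ee_rot: [-3.141, -0.001, 0.426]
wrist_force: [-1.6, 2.6, 4.4]
width: 0.0136
```

```bash
python3 s.py; python3 -c "
from bench import robot,cams
for i in range(3): cams.snapshot('wrist'); o=robot.get_obs(); print(o['wrist_torque'].round(3),o['wrist_force'].round(1),o['joint_torque'][5].round(2),o['ee_rot'][2])"
```

```text
23.97 [ 0.511  -0.1806  0.042 ] 0.426 F [-1.6  2.6  4.4] M [0.445 0.43  0.272] j6 0.7 tq6 -0.503 0.013599684174143766
[0.522 0.451 0.265] [-1.7  3.9  4.9] 0.51 0.422920610243791
[0.562 0.475 0.159] [-2.2  3.6  5.2] 0.58 0.42874675420639674
[0.581 0.531 0.17 ] [-1.6  4.   5.3] 0.21 0.42997534806228943
```

Torque is rising (0.17 static, 0.27 moving). Small steps from here.

Request:
step_arm(
  plan=[
    [[0,0,0,-0.05,0],[0,0,0,-0.1,0],[0,0,0,-0.1,0]],
  ],
)

```text
time: 24.37
tool_pos: [0.511, -0.1806, 0.042]
ee_rot: [-3.14, -0.0, 0.329]
wrist_force: [-1.8, 3.4, 5.0]
width: 0.0136
```

```bash
cat > t.py <<'E'
from bench import robot,cams
import numpy as np
M=[];F=[]
for i in range(4):
    cams.snapshot('wrist'); o=robot.get_obs(); M.append(o['wrist_torque']);F.append(o['wrist_force'])
print("Mz",np.array(M)[:,2].round(3),"M",np.mean(M,0).round(3),"F",np.mean(F,0).round(2),"yaw",o['ee_rot'][2].round(4),o['tool_pos'].round(4),"tq6",o['joint_torque'][5].round(2),o['time'])
E
python3 t.py
```

```text
Mz [0.263 0.237 0.211 0.261] M [0.64  0.48  0.243] F [-1.52  3.38  5.18] yaw 0.3305 [ 0.511  -0.1806  0.042 ] tq6 0.25 24.5667
```

Request:
step_arm(
  plan=[
    [[0,0,0,-0.05,0],[0,0,0,-0.1,0],[0,0,0,-0.1,0]],
  ],
)

```text
time: 24.82
tool_pos: [0.511, -0.1805, 0.042]
ee_rot: [-3.14, -0.0, 0.229]
wrist_force: [-1.9, 2.7, 5.0]
width: 0.0139
```

```bash
python3 t.py
```

```text
Mz [0.258 0.292 0.253 0.321] M [0.635 0.516 0.281] F [-1.92  3.8   5.34] yaw 0.2307 [ 0.511  -0.1805  0.042 ] tq6 0.28 25.0167
```

Torque has risen steadily to 0.28 N m, inside the snug range, so stop turning. Ease the residual push, open, rise.

Request:
step_arm(
  plan=[
    [[0,0.8,0.6,0,0],[0,0.8,0.6,0,28],[0,0.8,0.6,0,28],[0,0.8,0.6,0,28],[0,0.8,0.6,0,28],[0,0.8,5,0,28],[0,0.8,25,0,28],[0,0.8,60,0,28]],
  ],
)

```text
time: 25.68
tool_pos: [0.5079, -0.1793, 0.0975]
ee_rot: [-3.136, 0.008, 0.226]
wrist_force: [-0.0, -0.4, -0.3]
width: 0.0265
```

Request:
step_arm(
  plan=[
    [[0,0,40,0,28],[0,20,60,0,28],[10,55,60,0,28],[15,80,60,0,28],[15,80,60,0,28],[15,80,60,0,28]],
  ],
)

```text
time: 26.18
tool_pos: [0.5262, -0.1, 0.1618]
ee_rot: [3.141, -0.0, 0.228]
wrist_force: [-0.1, 0.1, -0.1]
width: 0.0263
```

```bash
python3 s.py
python3 - <<'E'
from h import *
f,K,C=snap("wrist");g,K2,C2=snap("top");s,K3,C3=snap("side")
p=proj(K,C,(.511,-.181,.06));print(p)
W=np.zeros((600,800,3),np.uint8)
x,y=int(np.clip(p[0],140,500)),int(np.clip(p[1],100,300))
a=f if not(0<p[0]<640 and 0<p[1]<400) else f[y-100:y+100,x-140:x+140]
a=cv2.resize(a,(500,357),interpolation=2);W[:357,:500]=a
b=cv2.resize(g[190:270,300:420],None,fx=3,fy=3,interpolation=2);W[360:600,:360]=b
q=proj(K3,C3,(.511,-.181,.06)).astype(int)
c=cv2.resize(s[max(q[1]-40,0):q[1]+40,q[0]-50:q[0]+50],(400,240)[::1],interpolation=2);W[360:600,380:780]=c
save(W,"pics/fin.png")
E
```

```text
26.18 [ 0.5262 -0.1     0.1618] 0.228 F [-0.1  0.1 -0.1] M [-0.056  0.187  0.026] j6 1.049 tq6 0.037 0.026310015508220746
[398.7946586  228.89629539]
```

View pics/fin.png

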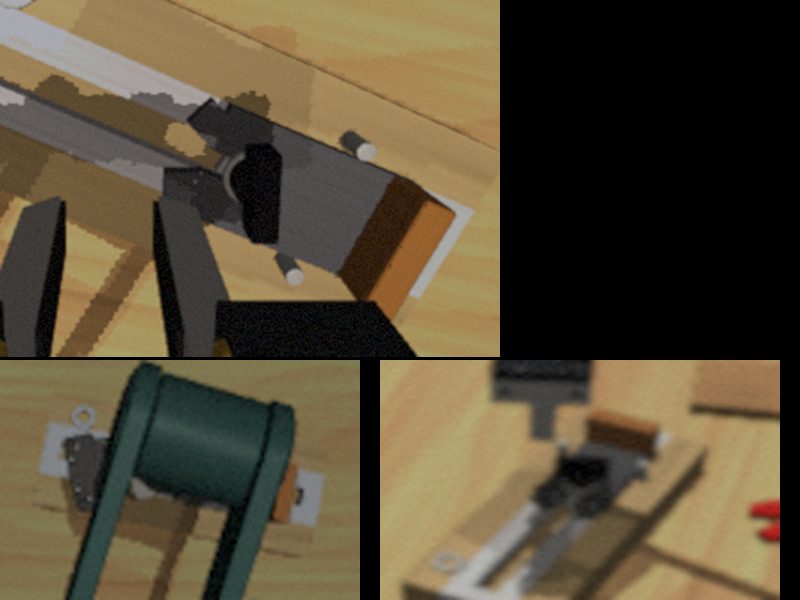

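The final views show the knob clamped at the fork's end (crop 260,193), the stop between its dowels and square with the board, the washer unmoved, and the gripper clear. Handing in.

```bash
python3 -c "
from bench import robot
print(robot.close_job())"
```

```text
the job is handed in; nothing more can be done
None
```

I took the bar-knob T-bolt from the rack, lowered it lengthwise into the slot, slid it onto the fork end, and clamped the stop. I handed in at about 26 s of the 72 s; the hand-in returned no verdict.

- **Bearing on the fork:** the shank bore on the end of the fork at about 5 N. While turning, this rose to as much as 8.5 N.
- **Turning:** the knob went clockwise about 4.1 rad in two grips. I stopped at a measured 0.28 N m, within the 0.2–0.3 N m snug range.
- **Last checks:** the views show the knob at the fork end, the stop between its dowels, the washer on its corner and the gripper clear with wrist force near 0. I did not see the head itself square under the lips. I infer it from the turn angle, the knob's drop and the torque rise.

**What disagreed or failed:**
- The first grasp closed on nothing. The fingertips proved to be about 28 mm above the reported tool point, so I regripped lower.
- The wrist torque read only 0.02–0.06 N m during most of the loose turning, against the 0.12 expected. It read higher only in odd readings until the clean rise at the end.
- The wrist joint's own torque did not match it either, so I did not use that.

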